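# Pack the scanner reference spheres into their dimpled case

## Task

Pack up the scanning kit: set the white reference sphere with the red cap and the one with the blue cap into the dimpled pockets of their own colour in the small open case, foot down and cap up, and let go; they are brittle, so do not knock them over, and lower each one gently into its pocket without dropping or pressing it in. When both are seated, swing the clear lid fully shut, and leave the other things where they are.

Things in the scene. Friction and masses are not known exactly. Their poses are not given: they have to be found in the camera images.
- sphere_red: matt white brittle ball, 64 mm diameter, with a red cap on its top and a short dark steel foot (26 mm diameter) under it, 71 mm high in all, about 0.22 kg, bottom-heavy. Stands upright on the table. Origin: centre of the foot's underside; z runs up through the ball's centre, which is 39 mm above the origin. Looks the same from all sides
- sphere_blue: the same ball with a blue cap; origin and size as sphere_red
- sphere_green: the same ball with a green cap, already in its pocket; stays there
- sphere_yellow: the same ball with a yellow cap, already in its pocket; stays there
- pocket_red_top (a point): centre of the red pocket's mouth, 46 mm above the table, z up. A pocket is a cone-shaped dimple, 55 mm wide at the mouth, lined in its colour, with a wide deep hole at its bottom that the foot does not touch. A seated ball rests on the cone, its centre 17 mm above this point (its origin 22 mm below) and, let go a few mm off, it centres itself. Which pocket is where varies
- pocket_blue_top (a point): the same point of the blue pocket
- pocket_red: black foam block with the red dimple, 95 x 95 x 40 mm, red dots at two corners, fixed in the case; four such blocks fill the case, two by two, sides parallel to the case's. Origin: centre of its underside, 40 mm below its top
- pocket_blue: the foam block with the blue dimple; as pocket_red
- pocket_green: the foam block with the green dimple, full from the start; as pocket_red
- pocket_yellow: the foam block with the yellow dimple, full from the start; as pocket_red
- case: small square grey case, fixed to the table, 226 x 226 mm, its base 46 mm high and flush with the foam blocks, so no walls stand up round the pockets. Origin: centre of its underside on the table; the lid is hinged along its +y side, z up
- lid (a joint): clear lid, a shell 226 x 226 mm, 62 mm deep outside, flat 4 mm top panel, grey frame. Rad: 0 = shut on the base (top 108 mm above the table, clear of the balls), grows as it opens, to 1.95; starts at 1.65 to 1.85, leaning away from the pockets. Its stiff hinge (0.45 N m, lid 0.3 kg) holds it where it is left: push it all the way, 2 to 5 N at the free edge, e.g. closed fingers on its outside
- lid_hinge (a point): middle of the hinge line, 46 mm above the table; its x axis runs along the hinge, its -y axis points across the case to the free edge of the shut lid, z up. Does not move with the lid
- lid_edge (a point): middle of the lid's free outer edge, where its top panel meets its front wall; moves with the lid. With the lid shut it is 226 mm along -y and 62 mm along z from lid_hinge; its x axis runs along the edge, its z axis points out of the lid's top panel
- torch: black hand torch, 150 mm long, 38 mm thick, lying along its x; origin under its middle. Stays
- swab_box0: white carton with a red band, 120 x 50 x 50 mm; origin: centre of its underside. Stays
- swab_box1: a second such carton
- swab_box2: a third such carton, lying on top of the other two
- powder_brush: brush, 170 mm long, lying on the table. Stays
Mind the look-alikes: they are no part of the job. Leave any pink look-alike of the sphere_blue alone.

How it is judged:
By the outcome, as a careful person would: the job done as asked, in the order asked, and still so for the second after the job is handed in, with the robot touching nothing.
It also fails if it takes over 72 s, if anything falls off the work surface, if the arm or the gripper's body presses on something with over 40 N, if the wrist force passes 120 N, or if a joint passes its speed limit or range.

## Robot

A 6-joint arm with a two-finger parallel gripper is mounted at the origin on the work surface. World frame = base frame: x ahead of the robot, y to its left, z up, the work surface at z = 0. Lengths are in m, angles in degrees, forces in N, time in s.
With the tool pointing down it reaches from about 0.35 to 0.725 m from the base axis. Payload 4.3 kg.
Tool frame: the origin (TCP) lies at the very end of the fingers, on their centre line; the grasp point (between the pads) lies 19 mm behind it (r.grip_point_offset is the z of the grasp point in the tool frame, in m); z points along the fingers, y is the line along which they close (so a half turn about z gives the same grasp; the last joint's range is limited). The gripper opens to 85 mm and grips with 20 to 120 N. Pads are 22 mm wide; open, the fingers measure 114 mm over their backs; the gripper's body (76 mm by 85 mm) begins 54 mm behind the grasp point. The pads swing forward as they close: fully open they stand 13 mm farther back than shut.
Start: joints at [-74.215, 21.618, 4.641, 73.018, 0, 83.68], TCP at [0.216, -0.533, 0.207] pointing down, gripper open.
Joint ranges: [-156.06, 156.06], [-48.1, 94.91], [-58.44, 69.94], [-101.28, 121.22], [-78.64, 73.56], [-180, 180]. Speed limits (degrees/s): [147.25, 147.25, 180, 180, 180, 180].

## Interface

Orientations are given as [roll, pitch, yaw] about the fixed x, y, z axes, in that order (R = Rz(yaw) Ry(pitch) Rx(roll)).
In Python, from plant import r gives the robot as it stands.
- The arm moves only by the shell command python3 -m jog 'ROWS' [FORCE]. ROWS is JSON, a list of rows, each a list of 3 entries, a list of its own where there are three numbers: the shift along the tool's x, y, z in mm, then the turn about the tool's z in rad, then the closure in counts, from 0 (fully open) to 255 (shut). In form: [[[x, y, z], roll, jaw], ...]. A call has 1 to 8 rows; each row shifts and turns the commanded pose from where the row before left it, along the tool's axes as they then stand; what a row does not reach is not made up. A row lasts 1/8 s, in which the tool goes at most 62.5 mm and 10.7 degrees, less where a joint would pass 70% of its speed; a pose out of reach is approached as far as the arm can. A call is refused whole if a number of a shift passes 62.5 or a number of a turn 0.188, either way. A call with a gripper value outside its range is refused whole. The fingers move at their own pace and stop on an object; FORCE is the grip in N (left out, the last holds). Time passes only in rows, so rows that do not move let the fingers close. It gives the time, the measured TCP pose, the force, the opening and the grip force at its end, in the units of the state.
- r.observe(): the state, without advancing time (a new reading comes with each control period).
- r.camera(name): name is "scene" or "top" or "wrist"; returns (picture, depth): 400x640x3 uint8, red, green, blue; 400x640 float32, m along the optical axis (not along the pixel's ray), 0 where there is no reading.
- r.calibration(name): a dict with "fx", "fy", "cx", "cy" (pixels), "k1" (the pictures are not rectified: a ray, as slopes to the right and down, at radius r is drawn at 1 + k1 r^2 times it, then the intrinsics apply), "extrinsics" (4x4, takes a point from world to camera coordinates); the wrist camera has in their place "tool_from_camera" (4x4, takes a point from camera to tool coordinates, whose origin is the TCP and whose axes are the flange's). Camera axes: x right, y down, z forward; pixel columns grow to the right and rows downward; lengths in m; the calibration is good to about 2 mm. A picture is of the moment at which its call begins: read the wrist's pose just before it. calibration takes no time and is no camera call.
- r.hand_in(): hands the job in; it is judged then, once.
The state is a dict: "t": time; "qpos": joint angles; "joint_velocities": joint speeds; "joint_efforts": joint torques, N m; "tool_pos": TCP position; "ee_rot": TCP orientation; "contact_force": force on the tool from outside, world axes, zero at the start; "torque": the same for the moment, N m; "gripper_width": opening from 0.0 (shut) to 1.0 (fully open); "grasp_force": force on a finger pad.
Only numpy, scipy, OpenCV 4.12 (cv2) and the standard library are available. Lean on these libraries where they do the work, as an engineer would, in place of code of your own. Each camera call takes 0.05 s, during which the arm holds its last target. There are 200 camera calls.

## Working session

There is one attempt and no reset: what is moved stays moved. The work goes in short steps, Python scripts to look and compute and a shell command to move; the robot and the scene stay as the last step left them, time stands still between calls to the robot, and variables do not carry over. Pictures are saved under pics/ and viewed, at most 10 in all, crops included, and the job is handed in when it is done.

```bash
ls; mkdir -p pics
cat > h.py <<'E'
import numpy as np, cv2
from plant import r
from scipy.spatial.transform import Rotation as R
def cloud(name):
    o=r.observe(); c=r.calibration(name); im,d=r.camera(name)
    K=np.array([[c['fx'],0,c['cx']],[0,c['fy'],c['cy']],[0,0,1.]])
    v,u=np.mgrid[:400,:640]
    p=cv2.undistortPoints(np.stack([u.ravel(),v.ravel()],1).astype(float)[:,None],K,np.array([c['k1'],0,0,0.]))[:,0].reshape(400,640,2)
    P=np.dstack([p[...,0]*d,p[...,1]*d,d])
    if 'extrinsics' in c: T=np.linalg.inv(np.array(c['extrinsics']))
    else:
        B=np.eye(4);B[:3,:3]=R.from_euler('xyz',o['ee_rot'],degrees=True).as_matrix();B[:3,3]=o['tool_pos'];T=B@np.array(c['tool_from_camera'])
    W=P@T[:3,:3].T+T[:3,3]; W[d==0]=np.nan
    return im,W
E
python3 - <<'E'
from h import *
print(r.observe())
for n in('top','scene'):
    im,W=cloud(n); cv2.imwrite(f'pics/{n}1.png',im[...,::-1]); np.savez(f'{n}1.npz',im=im,W=W)
E
```

```text
pics
{'t': 0.0, 'qpos': array([-7.42133398e+01,  2.16652469e+01,  4.56048596e+00,  7.30166259e+01,
        1.01645738e-03,  8.36814181e+01]), 'joint_velocities': array([-0.02056546,  0.00527515, -0.09494024,  0.01956421, -0.00103127,
       -0.04869623]), 'joint_efforts': array([ 2.61061905e-04, -4.63600087e+01,  2.69878238e+01,  2.07493664e-02,
       -2.21469199e-04, -1.16268109e-05]), 'tool_pos': array([ 0.21620346, -0.53203201,  0.205611  ]), 'ee_rot': array([-1.79879462e+02, -1.43697068e-02,  2.21052259e+01]), 'contact_force': array([ 0.28759377, -0.23371196,  0.31776182]), 'torque': array([-0.03805387,  0.01257503, -0.01143813]), 'grasp_force': 0.0, 'gripper_width': 0.9976241714466091}
```

View pics/top1.png

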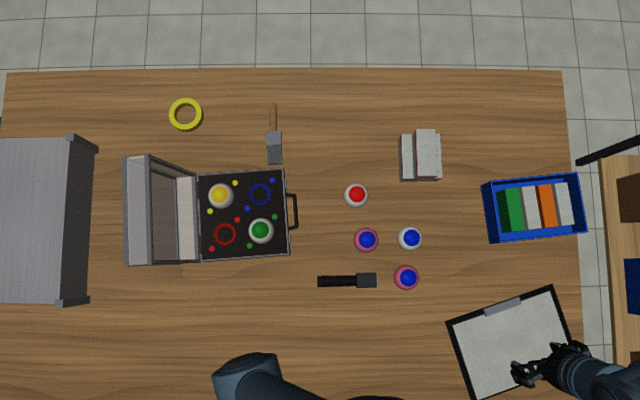

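View pics/scene1.png

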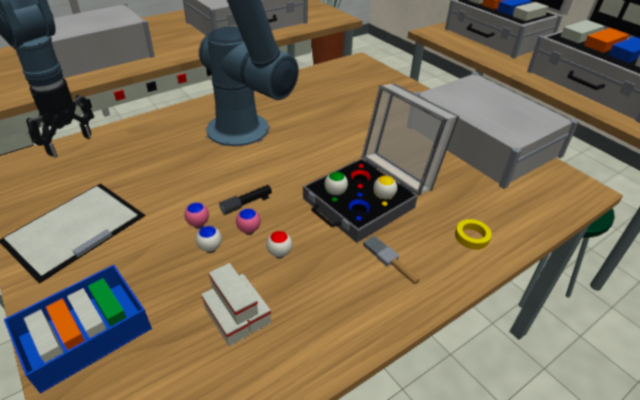

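The top view shows the red ball at (356,195) and the white ball with the blue cap at (410,238). The pink look-alikes are at (366,239) and (406,277). The red pocket is at (225,233), the blue one at (259,194), and the lid is hinged on the left at about x=197.

```bash
cat > m.py <<'E'
from h import *
from scipy.optimize import least_squares
def fit(W,u,v,rad=13):
    P=W[v-rad:v+rad+1,u-rad:u+rad+1].reshape(-1,3); P=P[np.isfinite(P[:,0])]; P=P[P[:,2]>P[:,2].max()-.028]
    c0=np.r_[np.median(P[:,:2],0),.039 if P[:,2].max()<.085 else .063]
    s=least_squares(lambda c:np.linalg.norm(P-c,axis=1)-.032,c0,loss='soft_l1',f_scale=.002)
    return s.x,len(P),np.sqrt(np.mean(s.fun**2)),P[:,2].max()
E
python3 - <<'E'
from m import *
np.set_printoptions(precision=4,suppress=True)
a=np.load('top1.npz');W=a['W'];im=a['im'].astype(int)
for n,u,v in [('red',356,195),('blue',410,238),('pink1',366,239),('pink2',406,277),('yel',221,196),('grn',261,231)]: print(n,*fit(W,u,v))
hsv=cv2.cvtColor(a['im'],cv2.COLOR_RGB2HSV)
for n,lo,hi,box in [('redp',(0,120,80),(8,255,255),(205,250,210,255)),('bluep',(110,120,60),(130,255,255),(240,282,170,212))]:
    m=cv2.inRange(hsv,lo,hi)>0; k=np.zeros_like(m);x0,x1,y0,y1=box;k[y0:y1,x0:x1]=1;m&=k
    nn,l,s,c=cv2.connectedComponentsWithStats(m.astype(np.uint8))
    for i in range(1,nn):
        if s[i,4]>3: q=W[l==i];print(n,s[i],c[i],np.nanmean(q,0),'mid',(np.nanmin(q,0)+np.nanmax(q,0))/2)
# dots all
for u,v in [(198,172),(285,169),(290,253),(201,260),(355,281),(410,150),(428,150),(275,150),(153,210)]: print(u,v,W[v,u])
for n in('yel',):
  pass
b=np.load('scene1.npz')['W']
for n,u,v in [('red',280,244),('blue',208,239)]: print('scene',n,*fit(b,u,v,14))
# lid points
m=(W[...,2]>.12)&(np.indices(W.shape[:2])[1]<205)&(np.indices(W.shape[:2])[1]>115)
q=W[m];print(len(q),q[q[:,2].argsort()[-8:]])
E
```

```text
red [ 0.5846 -0.1906  0.0399] 435 0.0015662630947571852 0.07629687815606179
blue [ 0.4756 -0.3268  0.0404] 455 0.0014969678641718722 0.07717129506212372
pink1 [ 0.4724 -0.214   0.0403] 466 0.0013630091655215822 0.07564746154658475
pink2 [ 0.3766 -0.3148  0.0399] 456 0.0015522951289958563 0.07650535284987425
yel [0.5821 0.1514 0.0636] 433 0.0017047353510768594 0.10002979063999073
grn [0.496  0.0496 0.064 ] 475 0.0014320150777268378 0.10073406866339596
redp [234 217   6   6  31] [236.7097 219.2903] [0.5242 0.1126 0.0469] mid [0.5237 0.1131 0.0469]
redp [213 223  23  22 187] [224.0695 233.4225] [0.4888 0.1453 0.0409] mid [0.4885 0.144  0.0282]
redp [209 246   6   6  28] [211.5  248.25] [0.4513 0.1749 0.0475] mid [0.4506 0.175  0.0475]
bluep [269 177   6   6  31] [271.5806 179.5484] [0.6262 0.025  0.0465] mid [0.6262 0.0252 0.0463]
bluep [249 183  22  22 198] [259.3586 193.0859] [0.5921 0.0567 0.0405] mid [0.5905 0.0557 0.0285]
bluep [244 205   7   7  35] [246.7429 207.8286] [0.5533 0.0875 0.0475] mid [0.553  0.0867 0.0477]
198 172 [0.6558 0.2263 0.0031]
285 169 [ 0.6627 -0.0068  0.0036]
290 253 [ 0.4394 -0.0206  0.0052]
201 260 [0.422  0.2006 0.0481]
355 281 [ 0.3673 -0.1863  0.0326]
410 150 [ 0.7019 -0.3336  0.0528]
428 150 [ 0.6891 -0.367   0.1035]
275 150 [0.7116 0.0193 0.0171]
153 210 [0.5367 0.2909 0.1493]
scene red [ 0.5829 -0.1896  0.0408] 402 0.0015632924543447202 0.07559153074526792
scene blue [ 0.4712 -0.3251  0.0409] 390 0.001581743270688262 0.07519096371722178
4383 [[0.4552 0.2481 0.2722]
 [0.5121 0.2566 0.2723]
 [0.5637 0.259  0.2723]
 [0.5203 0.2549 0.2724]
 [0.4151 0.2465 0.2725]
 [0.4978 0.2558 0.2729]
 [0.5283 0.2548 0.2738]
 [0.5758 0.2567 0.2744]]
```

```bash
cat > go.py <<'E'
import sys
from h import *
# usage: go.py x y z (m) -> shift in tool mm; prints yaw
o=r.observe(); t=np.array(list(map(float,sys.argv[1:4]))); M=R.from_euler('xyz',o['ee_rot'],degrees=True).as_matrix()
d=M.T@(t-o['tool_pos'])*1000
print('t',round(o['t'],2),'pos',o['tool_pos'].round(4),'rot',o['ee_rot'].round(2),'shift',d.round(1),'len',np.linalg.norm(d).round(),'F',o['contact_force'].round(1),'w',round(o['gripper_width'],3),'g',o['grasp_force'])
E
python3 -c "from plant import r;print(r.grip_point_offset)"
python3 -m jog '[[[0,0,0],-0.16,0],[[0,0,0],-0.16,0],[[0,0,0],-0.16,0],[[0,0,0],0,0]]' 25; python3 go.py .584 -.190 .18
```

```text
-0.0187
t: 0.6
tool_pos: [0.2163, -0.5324, 0.2061]
ee_rot: [-180.0, -0.0, 49.5]
contact_force: [-0.4, 0.5, -0.1]
gripper_width: 0.999
grasp_force: 0.0
t 0.6 pos [ 0.2163 -0.5324  0.2061] rot [-1.7995e+02 -3.0000e-02  4.9500e+01] shift [499.2  57.2  26.4] len 503.0 F [-0.4  0.5 -0.1] w 0.999 g 0.0
```

```bash
python3 -m jog '[[[42,5,2],0,0],[[42,5,2],0,0],[[42,5,2],0,0],[[42,5,2],0,0],[[42,5,2],0,0],[[42,5,2],0,0],[[42,5,2],0,0],[[42,5,2],0,0]]'; python3 -m jog '[[[42,5,2],0,0],[[42,5,2],0,0],[[42,4,2],0,0],[[37,3,4],0,0],[[0,0,0],0,0],[[0,0,0],0,0]]'
cat > look.py <<'E'
from m import *
import sys
# look.py name x y z(expected world centre) : ball fit from wrist
im,W=cloud('wrist'); c=np.array(list(map(float,sys.argv[2:5])))
cv2.imwrite(f'pics/{sys.argv[1]}.png',im[...,::-1])
d=np.linalg.norm(W-c,axis=2); P=W[(d<.05)&(W[...,2]>c[2]-.012)]
s=least_squares(lambda q:np.linalg.norm(P-q,axis=1)-.032,c,loss='soft_l1',f_scale=.002)
print(s.x.round(4),len(P),np.sqrt(np.mean(s.fun**2)).round(4))
np.savez('w.npz',im=im,W=W)
E
python3 look.py red1 .584 -.19 .039;python3 go.py .584 -.190 .18
```

```text
t: 1.6
tool_pos: [0.4654, -0.3016, 0.1904]
ee_rot: [-180.0, 0.0, 49.4]
contact_force: [1.6, 0.4, -0.5]
gripper_width: 1.002
grasp_force: 0.0
t: 2.35
tool_pos: [0.5827, -0.1899, 0.1803]
ee_rot: [-180.0, 0.0, 49.5]
contact_force: [0.7, -0.1, 0.2]
gripper_width: 0.999
grasp_force: 0.0
[ 0.5858 -0.1896  0.0387] 3998 0.0006
t 2.4 pos [ 0.5825 -0.1903  0.1805] rot [-1.7998e+02  4.0000e-02  4.9500e+01] shift [1.2 0.9 0.5] len 2.0 F [ 0.5 -0.5 -0. ] w 1.003 g 0.0
```

View pics/red1.png

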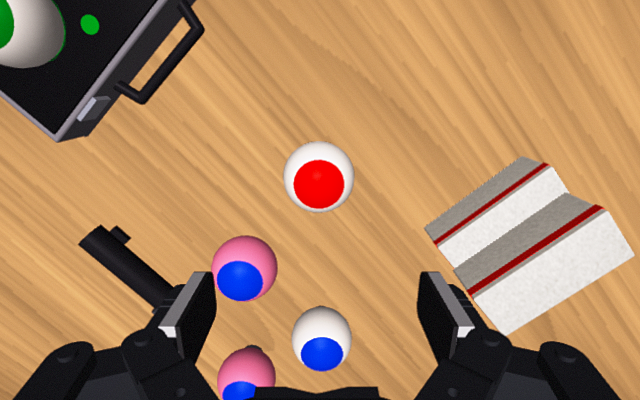

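The wrist view shows the red-capped ball centred at (320,177), with clear space on both sides for the fingers. The boxes are to the right and the case is at upper left.

```bash
python3 - <<'E'
from m import *
W=np.load('w.npz')['W'];c=np.array([.475,-.326,.039])
d=np.linalg.norm(W-c,axis=2); P=W[(d<.05)&(W[...,2]>.02)]
s=least_squares(lambda q:np.linalg.norm(P-q,axis=1)-.032,c,loss='soft_l1',f_scale=.002);print('blue',s.x,len(P))
E
python3 -m jog '[[[2.7,2,0],0,0],[[0,0,40],0,0],[[0,0,40],0,0],[[0,0,40],0,0],[[0,0,25],0,0],[[0,0,14],0,0],[[0,0,0],0,0]]'; python3 go.py .5858 -.1896 .021
```

```text
blue [ 0.4745064  -0.32530065  0.03879985] 3081
t: 3.28
tool_pos: [0.5857, -0.1891, 0.0211]
ee_rot: [-179.9, 0.0, 49.6]
contact_force: [0.0, -0.6, -0.6]
gripper_width: 1.0
grasp_force: 0.0
t 3.27 pos [ 0.5857 -0.1891  0.0211] rot [-1.7992e+02  3.0000e-02  4.9550e+01] shift [-0.3  0.4  0.1] len 1.0 F [ 0.  -0.6 -0.6] w 1.0 g 0.0
```

```bash
python3 -m jog '[[[0,0,0],0,35],[[0,0,0],0,50],[[0,0,0],0,60],[[0,0,0],0,70],[[0,0,0],0,100],[[0,0,0],0,150],[[0,0,0],0,255],[[0,0,0],0,255]]' 25; python3 go.py .5858 -.1896 .021
```

```text
t: 4.28
tool_pos: [0.5862, -0.1885, 0.0225]
ee_rot: [-180.0, -0.0, 49.6]
contact_force: [-2.3, 1.2, 6.1]
gripper_width: 0.653
grasp_force: 24.3
t 4.28 pos [ 0.5862 -0.1885  0.0225] rot [-1.7999e+02 -2.0000e-02  4.9620e+01] shift [-1.1  0.4  1.5] len 2.0 F [-2.3  1.2  6.1] w 0.653 g 24.34088945388794
```

```bash
python3 look.py red2 .586 -.189 .039
python3 - <<'E'
from h import *
im,W=cloud('scene'); 
cv2.imwrite('pics/sc2.png',cv2.resize(im[150:290,190:370],None,fx=4,fy=4,interpolation=cv2.INTER_CUBIC)[...,::-1])
E
```

```text
[ 0.5853 -0.1898  0.0393] 17141 0.0047
```

View pics/sc2.png

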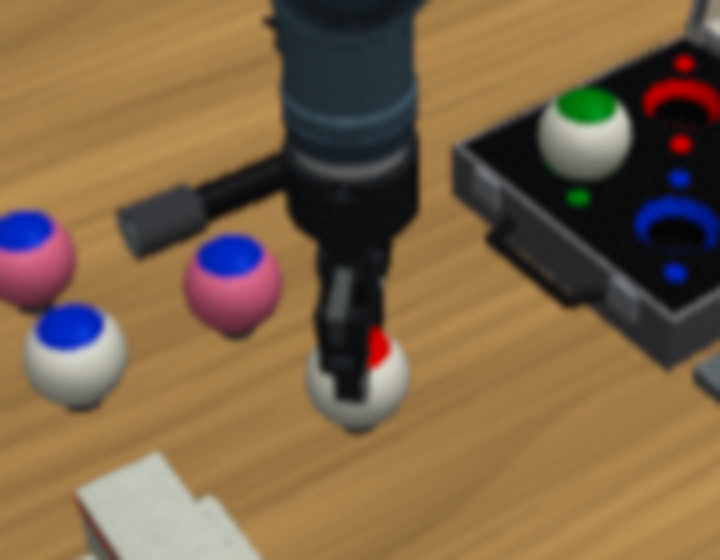

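View pics/red2.png

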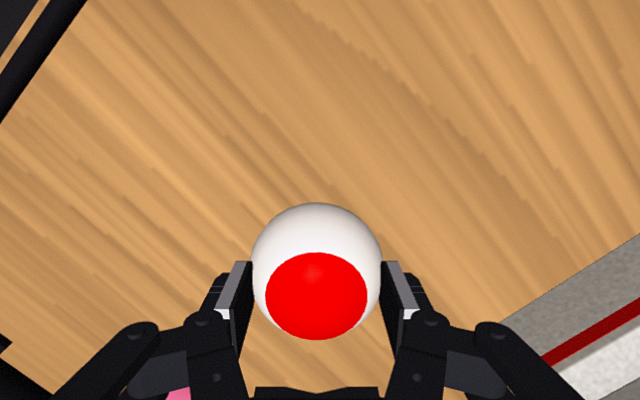

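Run:
```python
from h import *
np.set_printoptions(precision=1,suppress=True)
W=np.load('w.npz')['W']; o=r.observe(); M=R.from_euler('xyz',o['ee_rot'],degrees=True).as_matrix()
T=(W-o['tool_pos'])@M*1000
for v in (264,275,290,310):
  for u in (236,243,248,251,384,389,395,402): print(v,u,T[v,u],end=' ')
  print()
```

```text
264 236 [ 11.5 -33.3 -34.9] 264 243 [ 12.1 -30.2 -36. ] 264 248 [ 11.7 -28.3 -35.3] 264 251 [ 10.  -27.6 -32.2] 264 384 [ 12.2  28.1 -36.2] 264 389 [ 11.1  30.7 -34.1] 264 395 [ 12.1  32.7 -36.1] 264 402 [-21.1  52.1  24.4] 
275 236 [ 12.  -31.3 -44.6] 275 243 [ 11.6 -28.7 -44. ] 275 248 [  9.  -27.7 -39.5] 275 251 [  5.5 -27.7 -33.5] 275 384 [  7.9  28.1 -37.7] 275 389 [ 11.3  28.8 -43.5] 275 395 [ 11.8  31.  -44.4] 275 402 [ 11.7  33.8 -44.1] 
290 236 [ 12.  -29.  -55.1] 290 243 [  8.4 -27.8 -49.5] 290 248 [  3.4 -27.6 -41.7] 290 251 [ -0.6 -27.7 -35.6] 290 384 [  2.1  28.1 -39.7] 290 389 [  7.8  28.1 -48.6] 290 395 [ 11.9  28.8 -55. ] 290 402 [ 11.6  31.4 -54.6] 
310 236 [  8.4 -27.8 -62. ] 310 243 [  1.6 -27.7 -52.6] 310 248 [ -4.2 -27.6 -44.6] 310 251 [ -8.3 -27.6 -38.9] 310 384 [ -6.5  28.4 -41.4] 310 389 [ -0.2  28.3 -50.1] 310 395 [  6.2  28.3 -59.1] 310 402 [ 11.   28.9 -65.7]
```

```bash
python3 -m jog '[[[0,0,0],0,100],[[0,0,0],0,50],[[0,0,0],0,0],[[0,0,0],0,0]]'; python3 look.py red3 .586 -.189 .039
python3 - <<'E'
from h import *
np.set_printoptions(precision=1,suppress=True)
z=np.load('w.npz');W=z['W']; o=r.observe(); M=R.from_euler('xyz',o['ee_rot'],degrees=True).as_matrix()
T=(W-o['tool_pos'])@M*1000
print(r.calibration('wrist'))
# points within finger volume, histogram lowest z
m=(abs(T[...,0])<25)&(abs(T[...,1])>36)&(abs(T[...,1])<62)&(T[...,2]<15)
Q=T[m];print(len(Q)); k=Q[:,2].argsort()[::-1];print(Q[k[:400:20]])
cv2.imwrite('pics/red3c.png',z['im'][150:,:,::-1])
E
```

```text
t: 4.88
tool_pos: [0.5864, -0.1889, 0.0214]
ee_rot: [-180.0, 0.0, 49.6]
contact_force: [0.6, 0.0, -0.4]
gripper_width: 1.0
grasp_force: 0.0
[ 0.5854 -0.1897  0.0389] 15207 0.0027
{'fx': 355.9360498406305, 'fy': 355.9360498406305, 'cx': 316.182259751795, 'cy': 201.75901295554408, 'k1': -0.01489694857308111, 'tool_from_camera': array([[-0. , -0.9, -0.3,  0.1],
       [ 1. , -0. ,  0. ,  0. ],
       [-0. , -0.3,  0.9, -0.2],
       [ 0. ,  0. ,  0. ,  1. ]])}
17600
[[ -5.1 -42.8 -36.9]
 [ -0.8  42.6 -37.6]
 [  0.5  42.8 -38. ]
 [ -0.2 -42.3 -38.4]
 [ -5.3  42.7 -38.8]
 [ -0.2 -42.6 -39.1]
 [  5.7  42.7 -39.3]
 [  8.2  42.8 -39.6]
 [  3.2  42.4 -40. ]
 [  5.2  42.5 -40.2]
 [  4.   42.2 -40.5]
 [  9.8 -42.4 -40.8]
 [  2.  -42.6 -41.1]
 [ -5.5 -42.9 -41.4]
 [ -6.9  42.5 -41.5]
 [  2.4 -42.8 -41.7]
 [ 11.8 -44.3 -41.9]
 [ 11.9 -48.2 -42.1]
 [ -5.8 -42.6 -42.3]
 [ 11.6  48.9 -42.4]]
```

View pics/red3c.png

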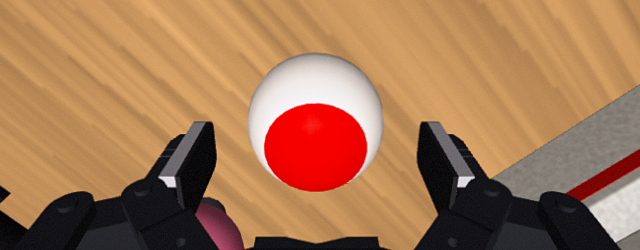

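Run:
```python
from h import *
np.set_printoptions(precision=1,suppress=True)
z=np.load('w.npz');W=z['W']; o=r.observe(); M=R.from_euler('xyz',o['ee_rot'],degrees=True).as_matrix()
T=(W-o['tool_pos'])@M*1000
print(r.calibration('wrist')['tool_from_camera'].round(4).tolist())
for v in (388,391,395,399):print([T[v,u].round(1) for u in (255,275,318,360,378)])
for v in (273,280,300,330):print([T[v,u].round(1) for u in (203,208,212,424,430)])
print(T[332,166],T[332,466], T[380,70],T[170,320],W[100,320])
```

```text
[[-0.0001, -0.9464, -0.3231, 0.084], [1.0, -0.0002, 0.0003, 0.0], [-0.0004, -0.3231, 0.9464, -0.1669], [0.0, 0.0, 0.0, 1.0]]
[array([ 10.8, -15.4, -97.6]), array([ 10.5, -10.4, -97.2]), array([-115.2,    1.3,   21.8]), array([ 10.8,  11.1, -97.5]), array([-115.6,   42.5,   22.1])]
[array([ 11.4, -15.1, -99. ]), array([ 10.9, -10.2, -98.6]), array([-118.8,    1.3,   22.7]), array([ 10.9,  11. , -98.6]), array([-117. ,   42.4,   20.9])]
[array([  11.2,  -15. , -100. ]), array([ 10. , -10.2, -98.9]), array([ 11.1,   0.5, -99.9]), array([ 10.5,  10.9, -99.4]), array([ 10.7,  15.3, -99.6])]
[array([  11.3,  -14.8, -101.2]), array([  11.7,   -9.9, -101.6]), array([  10.9,    0.5, -100.9]), array([  12. ,   10.5, -101.9]), array([  12.3,   14.8, -102.2])]
[array([ 11.5, -45. , -42.1]), array([ 12.2, -42.6, -43.3]), array([  9.6, -42.5, -38.8]), array([ 11.3,  43.1, -41.8]), array([ 11.3,  45.5, -41.8])]
[array([ 12.1, -43.1, -48.4]), array([  9.8, -42.5, -44.6]), array([  7. , -42.4, -40. ]), array([  9.8,  42.4, -44.7]), array([ 11.6,  43.7, -47.6])]
[array([  4.9, -43.1, -50.9]), array([  2.1, -42.6, -46.8]), array([ -0.8, -42.5, -42.5]), array([  1.8,  42.8, -46.3]), array([  6.4,  42.6, -53.2])]
[array([ -6. , -43.1, -54.6]), array([ -9.1, -42.7, -50.6]), array([-67.5, -66.8,  22.1]), array([ -9.1,  42.6, -50.7]), array([ -4.5,  42.8, -56.4])]
[  9.7 -46.9 -75.2] [  9.1  47.3 -74.5] [ 12.8 -62.1 -97.3] [38.1  2.1 20.8] [ 0.6 -0.1  0. ]
```

Image and contact both say the real fingertips end about 24 mm short of the nominal TCP: tips read at tool z = -38 open, and the 55 mm closure was above the equator. I'll go 25 mm lower and re-grip.

```bash
python3 -m jog '[[[-1,0,10],0,0],[[0,0,9],0,0],[[0,0,6],0,0],[[0,0,0],0,0]]'; python3 -m jog '[[[0,0,0],0,35],[[0,0,0],0,50],[[0,0,0],0,60],[[0,0,0],0,70],[[0,0,0],0,100],[[0,0,0],0,150],[[0,0,0],0,255],[[0,0,0],0,255]]' 25
```

```text
t: 5.42
tool_pos: [0.585, -0.1893, -0.0044]
ee_rot: [-179.9, 0.0, 49.6]
contact_force: [-0.4, -0.1, 0.7]
gripper_width: 1.002
grasp_force: 0.0
t: 6.42
tool_pos: [0.586, -0.1897, -0.0028]
ee_rot: [180.0, -0.0, 49.6]
contact_force: [-1.7, 1.2, 5.6]
gripper_width: 0.734
grasp_force: 27.1
```

```bash
python3 -m jog '[[[0,0,-5],0,255],[[0,0,-15],0,255],[[0,0,-30],0,255],[[0,0,-30],0,255],[[0,0,-30],0,255],[[0,0,-30],0,255],[[0,0,0],0,255]]'; python3 look.py red4 .5858 -.1896 .18; python3 go.py .488 .144 .137
```

```text
t: 7.3
tool_pos: [0.588, -0.1907, 0.1399]
ee_rot: [179.6, -0.1, 49.6]
contact_force: [0.2, -0.3, -2.3]
gripper_width: 0.731
grasp_force: 28.5
[ 0.5876 -0.1909  0.1818] 25885 0.0041
t 7.35 pos [ 0.5868 -0.1901  0.1377] rot [ 1.7983e+02 -4.0000e-02  4.9600e+01] shift [ 190.4 -291.8    0. ] len 348.0 F [ 0.1  0.6 -3.7] w 0.737 g 28.453371226787567
```

View pics/red4.png

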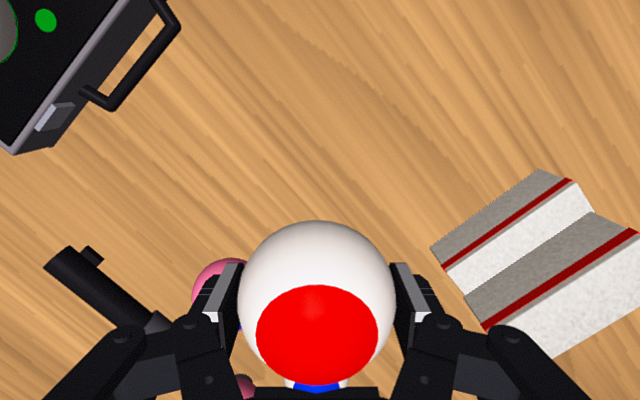

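```bash
python3 -m jog '[[[6,-16,0],0,255],[[11,-30,0],0,255],[[12,-32,0],0,255],[[12,-32,0],0,255],[[12,-32,0],0,255],[[12,-32,0],0,255],[[12,-32,0],0,255],[[12,-32,0],0,255]]';python3 -m jog '[[[12,-32,0],0,255],[[9,-22,0],0,255],[[0,0,0],0,255],[[0,0,0],0,255],[[0,0,0],0,255]]'
cat > pk.py <<'E'
from h import *
import sys
im,W=cloud('wrist'); cv2.imwrite(f'pics/{sys.argv[1]}.png',im[...,::-1]); hsv=cv2.cvtColor(im,cv2.COLOR_RGB2HSV)
for n,lo,hi in [('red',(0,120,60),(8,255,255)),('blue',(110,120,50),(130,255,255)),('grn',(50,120,50),(70,255,255)),('yel',(22,120,60),(35,255,255))]:
    m=(cv2.inRange(hsv,lo,hi)>0)
    nn,l,s,c=cv2.connectedComponentsWithStats(m.astype(np.uint8))
    for i in range(1,nn):
        q=W[l==i]; z=np.nanmedian(q[:,2])
        if s[i,4]>40 and .03<z<.06: print(n,s[i].tolist(),np.nanmean(q,0).round(4), 'z',z.round(4))
E
python3 pk.py pk1; python3 go.py .488 .144 .137
```

```text
t: 8.35
tool_pos: [0.4601, 0.0333, 0.1348]
ee_rot: [-179.9, 0.1, 49.6]
contact_force: [0.4, 1.0, -2.6]
gripper_width: 0.733
grasp_force: 28.5
t: 8.98
tool_pos: [0.4349, 0.0827, 0.1362]
ee_rot: [-180.0, 0.0, 49.5]
contact_force: [0.3, -0.8, -2.1]
gripper_width: 0.733
grasp_force: 28.5
red [274, 39, 84, 88, 2730] [0.4885 0.1458 0.0416] z 0.0419
red [236, 72, 21, 23, 357] [0.4517 0.1765 0.0462] z 0.0462
red [375, 73, 22, 23, 365] [0.5243 0.1139 0.0462] z 0.0461
blue [468, 39, 84, 89, 3080] [0.5949 0.0543 0.0407] z 0.042
blue [430, 73, 23, 24, 413] [0.5533 0.0889 0.0462] z 0.0462
blue [568, 75, 23, 23, 402] [0.6261 0.0261 0.0462] z 0.0462
grn [331, 169, 20, 20, 314] [0.4585 0.082  0.046 ] z 0.046
grn [460, 170, 20, 19, 306] [0.5315 0.0189 0.046 ] z 0.046
t 9.03 pos [0.435  0.0826 0.1363] rot [1.7999e+02 2.0000e-02 4.9540e+01] shift [81.1  0.5 -0.7] len 81.0 F [ 0.6 -0.3 -2.5] w 0.73 g 28.51761907339096
```

```bash
python3 -m jog '[[[20,0,0],0,255],[[30,0,0],0,255],[[25,0,0],0,255],[[7,0,0],0,255],[[0,0,0],0,255],[[0,0,0],0,255]]';python3 -m jog '[[[0,0,20],0,255],[[0,0,28],0,255],[[0,0,25],0,255],[[0,0,20],0,255],[[0,0,10],0,255],[[0,0,4],0,255],[[0,0,0],0,255]]'; python3 go.py .488 .1452 .0205
```

```text
t: 9.78
tool_pos: [0.4872, 0.1453, 0.1364]
ee_rot: [-180.0, 0.1, 49.6]
contact_force: [0.4, -0.2, -3.1]
gripper_width: 0.732
grasp_force: 28.5
t: 10.65
tool_pos: [0.4882, 0.1457, 0.03]
ee_rot: [180.0, -0.0, 49.6]
contact_force: [-0.2, -0.2, -1.8]
gripper_width: 0.734
grasp_force: 28.6
t 10.65 pos [0.4882 0.1457 0.03  ] rot [ 1.7997e+02 -3.0000e-02  4.9600e+01] shift [-0.5  0.2  9.5] len 10.0 F [-0.2 -0.2 -1.8] w 0.734 g 28.552582561969757
```

```bash
python3 -m jog '[[[0,0,2],0,255],[[0,0,2],0,255],[[0,0,1],0,255],[[0,0,1],0,255],[[0,0,0],0,255]]'; python3 -m jog '[[[0,0,0.7],0,255],[[0,0,0.7],0,255],[[0,0,0],0,255]]'; python3 -m jog '[[[0,0,0.7],0,255],[[0,0,0],0,255]]'
```

```text
t: 11.28
tool_pos: [0.4877, 0.1458, 0.0235]
ee_rot: [-180.0, 0.0, 49.6]
contact_force: [0.2, -0.5, -2.4]
gripper_width: 0.731
grasp_force: 28.6
t: 11.65
tool_pos: [0.4877, 0.1458, 0.0221]
ee_rot: [-180.0, 0.0, 49.6]
contact_force: [0.5, -0.7, -2.7]
gripper_width: 0.736
grasp_force: 28.6
t: 11.9
tool_pos: [0.488, 0.1457, 0.0216]
ee_rot: [180.0, 0.0, 49.6]
contact_force: [0.5, 0.1, -3.1]
gripper_width: 0.734
grasp_force: 28.7
```

Still carrying the full weight, so I'll go on in small steps.

```bash
python3 -m jog '[[[0,0,0.7],0,255],[[0,0,0],0,255]]' ; python3 -m jog '[[[0,0,0.7],0,255],[[0,0,0],0,255]]'; python3 look.py rp .488 .1455 .063
```

```text
t: 12.15
tool_pos: [0.4879, 0.1454, 0.0211]
ee_rot: [180.0, 0.0, 49.6]
contact_force: [-1.3, -2.9, 3.0]
gripper_width: 0.734
grasp_force: 29.0
t: 12.4
tool_pos: [0.4879, 0.1454, 0.021]
ee_rot: [179.9, 0.0, 49.6]
contact_force: [-3.6, -4.0, 8.4]
gripper_width: 0.732
grasp_force: 29.5
[0.4878 0.145  0.0631] 26154 0.0044
```

```bash
python3 -m jog '[[[0,0,-0.8],0,255],[[0,0,0],0,150],[[0,0,0],0,70],[[0,0,0],0,50],[[0,0,0],0,35],[[0,0,0],0,0],[[0,0,0],0,0]]'; python3 look.py rp2 .488 .1455 .063
```

```text
t: 13.32
tool_pos: [0.4878, 0.1459, 0.0208]
ee_rot: [-180.0, -0.0, 49.6]
contact_force: [0.4, 0.0, -0.6]
gripper_width: 1.001
grasp_force: 0.0
[0.4877 0.1448 0.0629] 24252 0.0055
```

```bash
python3 -m jog '[[[0,0,-15],0,0],[[0,0,-30],0,0],[[0,0,-45],0,0],[[0,0,-45],0,0],[[-15,12,0],0,0],[[-35,28,0],0,0],[[-35,28,0],0,0],[[-35,28,0],0,0]]';python3 -m jog '[[[-35,28,0],0,0],[[-35,28,0],0,0],[[-35,28,0],0,0],[[-35,28,0],0,0],[[-35,28,0],0,0],[[-35,28,0],0,0],[[-24,21,0],0,0],[[-10,8,0],0,0]]'; python3 -m jog '[[[0,0,0],0,0],[[0,0,0],0,0]]'; python3 look.py bl1 .4745 -.3253 .039; python3 go.py .4745 -.3253 -.004
```

```text
t: 14.38
tool_pos: [0.4834, -0.0091, 0.1572]
ee_rot: [179.9, -0.1, 49.6]
contact_force: [0.5, -0.3, -1.0]
gripper_width: 1.002
grasp_force: 0.0
t: 15.38
tool_pos: [0.4752, -0.3231, 0.1568]
ee_rot: [179.9, -0.0, 49.5]
contact_force: [0.2, -0.3, -0.3]
gripper_width: 0.999
grasp_force: 0.0
t: 15.62
tool_pos: [0.4751, -0.32, 0.1561]
ee_rot: [-180.0, -0.0, 49.7]
contact_force: [0.4, -0.1, -0.1]
gripper_width: 1.0
grasp_force: 0.0
[ 0.4746 -0.325   0.0387] 4580 0.0005
t 15.68 pos [ 0.4751 -0.3199  0.1561] rot [-1.7998e+02 -1.0000e-02  4.9690e+01] shift [ -4.6   3.1 160.1] len 160.0 F [0.  0.9 0.2] w 0.997 g 0.0
```

View pics/bl1.png

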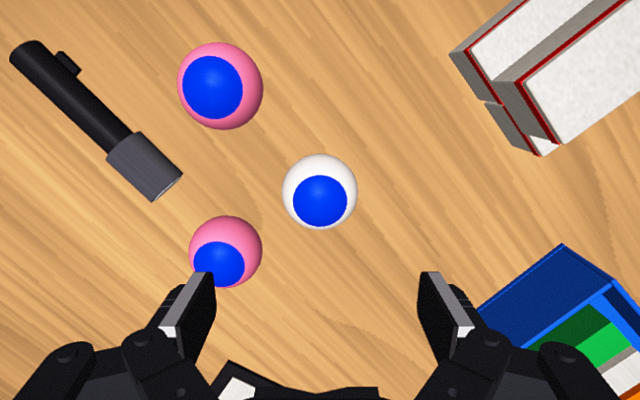

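The white ball with the blue cap is at (320,190), between the finger lines. The pinks at (220,85) and (226,252) stay clear to the left.

```bash
python3 -m jog '[[[-4.2,3,0],0,0],[[0,0,40],0,0],[[0,0,40],0,0],[[0,0,40],0,0],[[0,0,25],0,0],[[0,0,15],0,0],[[0,0,0],0,0],[[0,0,0],0,0]]'; python3 -m jog '[[[0,0,0],0,35],[[0,0,0],0,50],[[0,0,0],0,60],[[0,0,0],0,70],[[0,0,0],0,100],[[0,0,0],0,150],[[0,0,0],0,255],[[0,0,0],0,255]]' 25
```

```text
t: 16.68
tool_pos: [0.4756, -0.3272, -0.0029]
ee_rot: [179.9, 0.0, 49.6]
contact_force: [0.4, -0.1, 0.0]
gripper_width: 1.001
grasp_force: 0.0
t: 17.68
tool_pos: [0.4746, -0.3264, -0.0036]
ee_rot: [180.0, 0.0, 49.6]
contact_force: [-1.2, 1.1, 5.2]
gripper_width: 0.733
grasp_force: 26.7
```

```bash
python3 -m jog '[[[0,0,-5],0,255],[[0,0,-15],0,255],[[0,0,-30],0,255],[[0,0,-30],0,255],[[0,0,-30],0,255],[[0,0,-30],0,255],[[0,0,0],0,255],[[0,0,0],0,255]]'; python3 -m jog '[[[16,-7,0],0,255],[[33,-15,0],0,255],[[33,-15,0],0,255],[[33,-15,0],0,255],[[33,-15,0],0,255],[[33,-15,0],0,255],[[33,-15,0],0,255],[[33,-15,0],0,255]]'; python3 -m jog '[[[33,-15,0],0,255],[[33,-15,0],0,255],[[33,-13,0],0,255],[[16,-6,0],0,255],[[0,0,0],0,255],[[0,0,0],0,255],[[0,0,0],0,255]]'; python3 look.py bp .5897 .0575 .177;  python3 go.py .5897 .0575 .03
```

```text
t: 18.68
tool_pos: [0.4743, -0.3261, 0.1351]
ee_rot: [-180.0, 0.0, 49.6]
contact_force: [-0.2, 0.2, -2.0]
gripper_width: 0.729
grasp_force: 28.3
t: 19.68
tool_pos: [0.5484, -0.0631, 0.1345]
ee_rot: [-179.9, 0.0, 49.7]
contact_force: [-0.4, -0.3, -1.9]
gripper_width: 0.733
grasp_force: 28.2
t: 20.55
tool_pos: [0.5863, 0.0524, 0.1358]
ee_rot: [-180.0, 0.0, 49.5]
contact_force: [0.6, 0.2, -1.8]
gripper_width: 0.733
grasp_force: 28.2
[0.5869 0.053  0.1786] 26469 0.0043
t 20.6 pos [0.5864 0.0525 0.1359] rot [1.7999e+02 2.0000e-02 4.9510e+01] shift [  6.   -0.7 105.9] len 106.0 F [ 0.4  0.2 -2.5] w 0.731 g 28.198122382164
```

```bash
python3 -m jog '[[[5.5,-0.5,0],0,255],[[0,0,20],0,255],[[0,0,30],0,255],[[0,0,27],0,255],[[0,0,20],0,255],[[0,0,9],0,255],[[0,0,3],0,255],[[0,0,0],0,255]]'; python3 -m jog '[[[0,0,1],0,255],[[0,0,1],0,255],[[0,0,1],0,255],[[0,0,0],0,255]]'; python3 go.py .5897 .0575 .021
```

```text
t: 21.6
tool_pos: [0.5904, 0.0581, 0.0275]
ee_rot: [179.9, -0.0, 49.6]
contact_force: [-0.2, -0.3, -1.5]
gripper_width: 0.734
grasp_force: 28.2
t: 22.1
tool_pos: [0.5897, 0.0581, 0.0238]
ee_rot: [-180.0, 0.0, 49.6]
contact_force: [-0.4, -0.0, -2.4]
gripper_width: 0.733
grasp_force: 28.2
t 22.1 pos [0.5897 0.0581 0.0238] rot [-1.800e+02  1.000e-02  4.961e+01] shift [-0.5  0.4  2.8] len 3.0 F [-0.4 -0.  -2.4] w 0.733 g 28.17917436361313
```

```bash
python3 -m jog '[[[0,0,0.8],0,255],[[0,0,0.8],0,255],[[0,0,0],0,255]]'; python3 -m jog '[[[0,0,0.5],0,255],[[0,0,0],0,255]]'; python3 -m jog '[[[0,0,0.4],0,255],[[0,0,0],0,255]]'
```

```text
t: 22.48
tool_pos: [0.5898, 0.058, 0.0223]
ee_rot: [180.0, 0.0, 49.6]
contact_force: [-0.1, 0.1, -1.6]
gripper_width: 0.733
grasp_force: 28.2
t: 22.72
tool_pos: [0.5897, 0.0579, 0.022]
ee_rot: [180.0, 0.0, 49.6]
contact_force: [-1.9, -1.2, 1.2]
gripper_width: 0.729
grasp_force: 28.3
t: 22.98
tool_pos: [0.5896, 0.0577, 0.0217]
ee_rot: [180.0, 0.0, 49.6]
contact_force: [-3.5, -2.3, 4.0]
gripper_width: 0.734
grasp_force: 28.5
```

```bash
python3 -m jog '[[[0,0,0],0,150],[[0,0,0],0,70],[[0,0,0],0,50],[[0,0,0],0,35],[[0,0,0],0,0],[[0,0,0],0,0]]'; python3 look.py bp2 .5897 .0575 .063; python3 -m jog '[[[0,0,-15],0,0],[[0,0,-30],0,0],[[0,0,-45],0,0],[[0,0,-45],0,0],[[0,0,-45],0,0],[[0,0,-20],0,0],[[0,0,0],0,0]]'
python3 - <<'E'
from m import *
im,W=cloud('top'); cv2.imwrite('pics/top2.png',cv2.resize(im[120:300,100:340],None,fx=3,fy=3)[...,::-1]); np.savez('t2.npz',W=W)
for u,v in((225,233),(259,193),(221,196),(261,231)):print(fit(W,u,v,10))
E
python3 go.py .53 .36 .2
```

```text
t: 23.72
tool_pos: [0.5899, 0.0583, 0.0213]
ee_rot: [180.0, -0.0, 49.6]
contact_force: [0.4, 0.0, 0.5]
gripper_width: 1.0
grasp_force: 0.0
[0.5895 0.057  0.0629] 24000 0.0055
t: 24.65
tool_pos: [0.5914, 0.0581, 0.2245]
ee_rot: [179.7, -0.2, 49.6]
contact_force: [0.8, -2.0, 0.1]
gripper_width: 1.002
grasp_force: 0.0
(array([ 0.44751974, -0.01399955,  0.72959775]), 266, np.float64(0.0014494414922339648), np.float64(0.7334384488524697))
(array([0.58876521, 0.05650999, 0.06388905]), 406, np.float64(0.0015624664309034668), np.float64(0.09931571349982882))
(array([ 0.48658516, -0.00928684,  0.73389618]), 314, np.float64(0.0015137988079109849), np.float64(0.735243945360393))
(array([0.49627734, 0.04959329, 0.06417386]), 386, np.float64(0.0017639331561140343), np.float64(0.10313785015287769))
t 24.7 pos [0.5904 0.0581 0.2225] rot [ 1.7989e+02 -9.0000e-02  4.9610e+01] shift [ 190.7 -241.7   22.3] len 309.0 F [-0.7 -0.5 -0.6] w 0.998 g 0.0
```

View pics/top2.png

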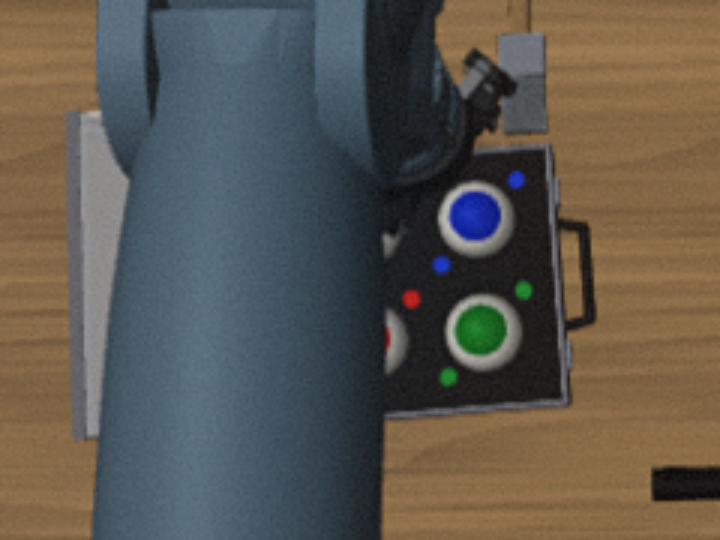

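Both balls are seated: the blue cap is at (475,215), and the red at (390,340) is partly hidden by the arm. Next I shut the fingers, rise, align with the case and go over behind the lid.

```bash
python3 -m jog '[[[0,0,-30],0,255],[[0,0,-40],0,255],[[0,0,-10],-0.158,255],[[0,0,0],-0.158,255],[[0,0,0],-0.158,255],[[0,0,0],-0.158,255],[[0,0,0],-0.157,255],[[0,0,0],0,255]]' 30; python3 go.py .517 .365 .31
python3 - <<'E'
from h import *
W=np.load('top1.npz')['W'];u=np.indices(W.shape[:2])[1]
h=np.array([.5295,.2126,.046]);ey=np.array([-.0837,.9965,0]);ex=np.array([.9965,.0837,0])
m=(u>115)&(u<205)&(W[...,2]>.06);Q=W[m]-h
d=-(Q@ey);z=Q[:,2];x=Q@ex
k=abs(x)<.125
print(np.c_[x,d,z][k][::60].round(3)[:70].tolist()); print(d[k].min(),z[k].max(),x[k].min(),x[k].max())
E
```

```text
t: 25.7
tool_pos: [0.5891, 0.0581, 0.2998]
ee_rot: [-179.8, -0.0, 94.7]
contact_force: [-0.3, -0.7, 0.8]
gripper_width: 0.001
grasp_force: 0.0
t 25.7 pos [0.5891 0.0581 0.2998] rot [-1.7984e+02 -1.0000e-02  9.4710e+01] shift [311.8 -46.7 -10. ] len 315.0 F [-0.3 -0.7  0.8] w 0.001 g 0.0
[[0.116, -0.051, 0.222], [0.109, -0.048, 0.224], [0.109, -0.078, 0.214], [0.107, -0.04, 0.199], [0.104, -0.089, 0.213], [0.098, -0.058, 0.216], [0.109, -0.055, 0.156], [0.109, -0.04, 0.142], [0.106, -0.027, 0.138], [0.107, -0.023, 0.12], [0.107, -0.024, 0.11], [0.107, -0.029, 0.103], [0.109, -0.041, 0.087], [0.109, -0.057, 0.083], [0.106, -0.073, 0.092], [0.076, -0.052, 0.221], [0.077, -0.08, 0.216], [0.108, -0.003, 0.023], [0.109, -0.034, 0.022], [0.106, -0.061, 0.033], [0.071, -0.103, 0.211], [0.066, -0.08, 0.216], [0.061, -0.055, 0.222], [0.085, -0.076, 0.086], [0.092, -0.067, 0.032], [0.055, -0.083, 0.22], [0.051, -0.058, 0.22], [0.072, -0.078, 0.096], [0.078, -0.068, 0.038], [0.047, -0.095, 0.212], [0.042, -0.07, 0.218], [0.036, -0.044, 0.225], [0.061, -0.072, 0.072], [0.066, -0.063, 0.015], [0.0
[... 252 characters left out ...]
8], [0.022, -0.072, 0.071], [0.003, -0.103, 0.211], [-0.002, -0.075, 0.219], [-0.007, -0.05, 0.223], [0.009, -0.074, 0.081], [0.012, -0.065, 0.025], [-0.011, -0.085, 0.214], [-0.016, -0.062, 0.22], [-0.019, -0.041, 0.215], [-0.003, -0.069, 0.052], [-0.02, -0.099, 0.214], [-0.025, -0.074, 0.218], [-0.029, -0.049, 0.223], [-0.018, -0.074, 0.089], [-0.016, -0.065, 0.028], [-0.033, -0.091, 0.214], [-0.038, -0.067, 0.221], [-0.042, -0.045, 0.225], [-0.031, -0.073, 0.073], [-0.031, -0.064, 0.019], [-0.046, -0.087, 0.213], [-0.05, -0.065, 0.215], [-0.054, -0.043, 0.22], [-0.045, -0.071, 0.066], [-0.055, -0.104, 0.209]]
-0.10641758373120581 0.2284422260577152 -0.11328902052813805 0.11675746907637638
```

```bash
python3 -m jog '[[[17,-3,0],0,255],[[36,-6,0],0,255],[[36,-6,0],0,255],[[36,-6,0],0,255],[[36,-6,0],0,255],[[36,-6,0],0,255],[[36,-6,0],0,255],[[36,-6,0],0,255]]'; python3 -m jog '[[[36,-2,0],0,255],[[10,0,0],0,255],[[0,0,0],0,255],[[0,0,0],0,255]]'; python3 go.py .517 .365 .205
python3 - <<'E'
from h import *
im,W=cloud('scene'); cv2.imwrite('pics/sc3.png',cv2.resize(im[0:250,240:500],None,fx=2.4,fy=2.4)[...,::-1])
E
```

```text
t: 26.7
tool_pos: [0.521, 0.3245, 0.3011]
ee_rot: [-180.0, -0.0, 94.8]
contact_force: [0.3, -0.4, 0.0]
gripper_width: -0.006
grasp_force: 0.0
t: 27.2
tool_pos: [0.5167, 0.3672, 0.3014]
ee_rot: [180.0, 0.0, 94.7]
contact_force: [0.2, 0.1, 0.8]
gripper_width: 0.0
grasp_force: 0.0
t 27.2 pos [0.5167 0.3672 0.3014] rot [1.800e+02 3.000e-02 9.474e+01] shift [-2.2  0.1 96.4] len 96.0 F [0.2 0.1 0.8] w 0.0 g 0.0
```

View pics/sc3.png

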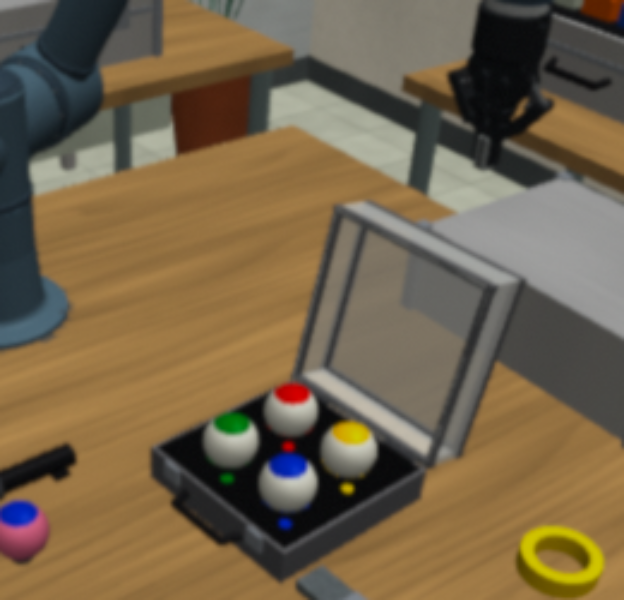

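The scene view shows all four balls seated, with the lid open and clear. The gripper is at about (500,120), behind and above the lid edge. Now I go down behind it.

```bash
python3 -c "
import numpy as np;W=np.load('top1.npz')['W'];print(W[220,[20,40,60,66,72,80,90,110]].round(3).tolist())"
python3 -m jog '[[[0,0,25],0,255],[[0,0,40],0,255],[[0,0,31],0,255],[[0,0,0],0,255],[[-15,0,0],0,255],[[-15,0,0],0,255],[[-8,0,0],0,255],[[0,0,0],0,255]]'; python3 go.py .52 .325 .205
```

```text
[[0.516, 0.624, 0.13], [0.516, 0.574, 0.129], [0.516, 0.524, 0.13], [0.517, 0.517, 0.116], [0.519, 0.516, 0.09], [0.523, 0.516, 0.051], [0.528, 0.514, 0.002], [0.528, 0.46, 0.0]]
t: 28.25
tool_pos: [0.5203, 0.3294, 0.2062]
ee_rot: [179.9, -0.0, 94.7]
contact_force: [-0.9, -0.2, -1.1]
gripper_width: -0.001
grasp_force: 0.0
t 28.25 pos [0.5203 0.3294 0.2062] rot [ 1.7993e+02 -3.0000e-02  9.4730e+01] shift [-4.4 -0.7  1.2] len 5.0 F [-0.9 -0.2 -1.1] w -0.001 g 0.0
```

```bash
python3 -m jog '[[[-8,0,0],0,255],[[-12,0,0],0,255],[[-12,0,0],0,255],[[-12,0,0],0,255],[[0,0,0],0,255]]'; python3 -m jog '[[[-17,0,-3],0,255],[[-17,0,-3],0,255],[[-16,0,-4],0,255]]';  python3 -m jog '[[[-17,0,0],0,255],[[-17,0,1],0,255],[[-17,0,3],0,255],[[0,0,0],0,255]]'; python3 go.py .53 .2 .2
```

```text
t: 28.88
tool_pos: [0.5241, 0.2862, 0.2082]
ee_rot: [179.8, -0.1, 94.8]
contact_force: [-3.0, 2.4, 13.5]
gripper_width: 0.0
grasp_force: 0.6
t: 29.25
tool_pos: [0.5273, 0.235, 0.2149]
ee_rot: [-179.9, 0.0, 94.8]
contact_force: [0.6, 1.6, -1.2]
gripper_width: 0.001
grasp_force: 1.2
t: 29.75
tool_pos: [0.5318, 0.1835, 0.2106]
ee_rot: [-179.9, 0.1, 94.7]
contact_force: [0.1, 0.4, 0.1]
gripper_width: -0.001
grasp_force: 0.0
t 29.75 pos [0.5318 0.1835 0.2106] rot [-1.7993e+02  1.1000e-01  9.4680e+01] shift [16.6 -0.4 10.5] len 20.0 F [0.1 0.4 0.1] w -0.001 g 0.0
```

The picture budget is used up, so I'll measure the lid angle from depth numbers only.

```bash
cat > lid.py <<'E'
from h import *
h=np.array([.5295,.2126,.046]);ey=np.array([-.0837,.9965,0]);ex=np.array([.9965,.0837,0])
o=r.observe();print('t',round(o['t'],2),'TCP d,z',(-(o['tool_pos']-h)@ey*1000).round(1),(o['tool_pos'][2]*1000).round(1))
_,W=cloud('scene');Q=(W-h).reshape(-1,3);x=Q@ex;d=-Q@ey;z=Q[:,2]
for s in (-1,1):
  k=(x*s>.095)&(x*s<.125)&(abs(d)<.28)&(z>.03)&(z<.27)
  a=np.degrees(np.arctan2(z[k],d[k]))
  print('side',s,k.sum(),'histogram of angle',np.histogram(a,bins=np.arange(0,181,15))[0].tolist(),'z99',np.percentile(z[k],99).round(3) if k.sum() else None)
  far=k&(np.hypot(d,z)>.215); 
  if far.sum(): b=np.degrees(np.arctan2(z[far],d[far])); print('  far edge angles',np.percentile(b,[2,25,50,75,98]).round(1),far.sum(), 'r', np.hypot(d,z)[far].max().round(3))
E
python3 lid.py
```

```text
t 29.75 TCP d,z 29.2 210.6
side -1 701 histogram of angle [0, 0, 0, 41, 400, 104, 68, 46, 28, 14, 0, 0] z99 0.226
  far edge angles [59.7 63.  67.2 71.4 74.7] 142 r 0.237
side 1 1200 histogram of angle [0, 0, 0, 112, 688, 252, 77, 36, 25, 10, 0, 0] z99 0.226
  far edge angles [59.1 62.9 67.3 71.4 74.6] 255 r 0.237
```

The lid is at about 59°, as planned. I carry on along the arc.

```bash
python3 -m jog '[[[-16,0,4],0,255],[[-16,0,5],0,255],[[-16,0,7],0,255],[[-14,0,9],0,255],[[-14,0,10],0,255],[[-14,0,10],0,255]]'; python3 -m jog '[[[-12,0,12],0,255],[[-11,0,13],0,255],[[-11,0,13],0,255],[[-9,0,14],0,255],[[-8,0,12],0,255],[[0,0,0],0,255]]'; python3 lid.py
```

```text
t: 30.55
tool_pos: [0.5396, 0.095, 0.1656]
ee_rot: [180.0, -0.0, 94.8]
contact_force: [-0.2, 1.3, 0.3]
gripper_width: -0.003
grasp_force: 0.6
t: 31.3
tool_pos: [0.5427, 0.0446, 0.1009]
ee_rot: [-179.8, 0.0, 94.8]
contact_force: [0.3, -0.7, -0.5]
gripper_width: 0.0
grasp_force: 0.0
t 31.3 TCP d,z 168.5 100.9
side -1 261 histogram of angle [47, 180, 20, 0, 0, 4, 10, 0, 0, 0, 0, 0] z99 0.084
  far edge angles [ 8.  12.4 16.8 20.7 22. ] 118 r 0.238
side 1 1128 histogram of angle [179, 521, 198, 94, 67, 51, 18, 0, 0, 0, 0, 0] z99 0.083
  far edge angles [ 7.9 12.  16.3 20.  21.7] 179 r 0.236
```

```bash
python3 -m jog '[[[-2,0,6],0,255],[[-1,0,6],0,255],[[0,0,4],0,255],[[0,0,0],0,255]]'; python3 -m jog '[[[0,0,2],0,255],[[0,0,1],0,255],[[0,0,0],0,255]]'; python3 lid.py
```

```text
t: 31.85
tool_pos: [0.5436, 0.0424, 0.0859]
ee_rot: [-180.0, -0.0, 94.8]
contact_force: [-0.6, -0.1, 0.9]
gripper_width: 0.002
grasp_force: 0.0
t: 32.22
tool_pos: [0.544, 0.0423, 0.0834]
ee_rot: [180.0, -0.0, 94.8]
contact_force: [1.6, 0.1, 0.9]
gripper_width: 0.001
grasp_force: 0.1
t 32.23 TCP d,z 170.9 83.4
side -1 229 histogram of angle [37, 182, 1, 0, 0, 6, 3, 0, 0, 0, 0, 0] z99 0.065
  far edge angles [ 8.1 11.4 15.1 16.2 17.2] 76 r 0.235
side 1 942 histogram of angle [181, 409, 150, 82, 62, 53, 5, 0, 0, 0, 0, 0] z99 0.066
  far edge angles [ 7.8 11.  14.1 16.2 17.4] 129 r 0.238
```

```bash
python3 -m jog '[[[0,0,1],0,255],[[0,0,1],0,255],[[0,0,0],0,255]]'; python3 -m jog '[[[0,0,1],0,255],[[0,0,0],0,255]]'; python3 -m jog '[[[0,0,1],0,255],[[0,0,0],0,255]]'
```

```text
t: 32.65
tool_pos: [0.5441, 0.0423, 0.0833]
ee_rot: [179.9, 0.0, 94.8]
contact_force: [-4.9, -0.2, 13.5]
gripper_width: -0.0
grasp_force: 6.5
t: 32.9
tool_pos: [0.5442, 0.0423, 0.0832]
ee_rot: [179.9, 0.0, 94.8]
contact_force: [-7.4, 0.4, 19.5]
gripper_width: 0.004
grasp_force: 9.6
t: 33.15
tool_pos: [0.5442, 0.0423, 0.0831]
ee_rot: [179.9, 0.0, 94.8]
contact_force: [-9.9, 0.6, 25.3]
gripper_width: 0.003
grasp_force: 12.7
```

Hard stop: the lid is shut. I retreat up and clear, verify, and hand in.

```bash
python3 -m jog '[[[0,0,-4],0,255],[[0,0,-20],0,255],[[0,0,-40],0,255],[[0,0,-40],0,255],[[0,0,-30],0,255],[[0,0,0],0,255]]'; python3 lid.py
python3 - <<'E'
from h import *
h=np.array([.5295,.2126,.046]);ey=np.array([-.0837,.9965,0]);ex=np.array([.9965,.0837,0])
_,W=cloud('scene');Q=(W-h).reshape(-1,3);x=Q@ex;d=-Q@ey;z=Q[:,2]
for a,b in((.0,.03),(.10,.13),(.205,.222)):
    k=(abs(x)<.11)&(d>a)&(d<b)&(z>.04)&(z<.09);print(a,k.sum(),np.median(z[k]).round(4) if k.sum() else None)
E
```

```text
t: 33.9
tool_pos: [0.5459, 0.0422, 0.2158]
ee_rot: [179.7, 0.0, 94.8]
contact_force: [-0.2, 0.8, 0.1]
gripper_width: -0.003
grasp_force: 0.0
t 33.9 TCP d,z 171.2 215.8
side -1 403 histogram of angle [39, 206, 68, 39, 24, 25, 2, 0, 0, 0, 0, 0] z99 0.066
  far edge angles [ 8.2 12.  15.1 16.2 17. ] 78 r 0.236
side 1 947 histogram of angle [175, 418, 151, 82, 65, 51, 5, 0, 0, 0, 0, 0] z99 0.066
  far edge angles [ 7.9 10.9 14.3 16.2 17.4] 128 r 0.237
0.0 501 0.0624
0.1 556 0.0619
0.205 345 0.0628
```

The top panel is flat at 62 to 63 mm above the hinge line from back to front, so the lid is fully shut.

```bash
python3 -c "from plant import r;print(r.hand_in())"
```

```text
the job is handed in; nothing more can be done
None
```

The red and blue spheres are seated in the pockets of their own colour, the lid is fully shut, and the job was handed in at about 34 s.

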